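# Check a light base for overheating with the infrared thermometer

## Robot

A 6-joint arm with a two-finger parallel gripper is mounted at the origin on the work surface. World frame = base frame: x ahead of the robot, y to its left, z up, the work surface at z = 0. Lengths are in mm, angles in rad, forces in N, time in s.
With the tool pointing down it reaches from about 275 to 750 mm from the base axis. Payload 10.2 kg.
Tool frame: the origin (TCP) lies midway between the tips of the shut fingers; the grasp point (between the pads) lies 19 mm behind it; z points along the fingers, y is the line along which they close (so a half turn about z gives the same grasp; the last joint's range is limited). The gripper opens to 88 mm and grips with 3 to 60 N. Pads are 18 mm wide; open, the fingers measure 123 mm over their backs; the gripper's body (75 mm by 187 mm) begins 45 mm behind the grasp point.
Start: joints at [-1.552, 0.313, 1.498, -0, 1.331, -0.223], TCP at [125.698, -509.736, 238.72] pointing down, gripper open.
Joint ranges: [-2.94, 2.94], [-0.97, 2.17], [0.19, 2.56], [-1.23, 4.37], [0.02, 3.11], [-2.88, 2.88]. Speed limits (rad/s): [2.39, 2.39, 3.01, 3.14, 3.14, 3.14].

## Interface

Orientations are given as [roll, pitch, yaw] about the fixed x, y, z axes, in that order (R = Rz(yaw) Ry(pitch) Rx(roll)).
In Python, from bench import read_state, camera, finish_job, look_for, trace gives the robot as it stands.
- The arm moves only by the tool jog_arm, never from a script. Its argument "deltas" is a list that holds one entry, the list of rows, each a list of 6 numbers: the shift along the tool's x, y, z normalised to -1 to 1, where 1 is 500 mm, then the turn, a rotation vector about the tool's x, y, z normalised to -1 to 1, where 1 is 180 degrees. A call has 1 to 12 rows; each row shifts and turns the commanded pose from where the row before left it, along the tool's axes as they then stand; what a row does not reach is not made up. A row lasts 1/8 s, in which the tool goes at most 62.5 mm and 10.7 degrees, less where a joint would pass 70% of its speed; a pose out of reach is approached as far as the arm can. A call with a number of a shift or a turn outside -1 to 1 is refused whole. A call with a gripper value outside its range is refused whole. "claw" is the opening, from 0 (shut) to 1 (fully open), set as the call begins (left out, the last holds). The fingers move at their own pace and stop on an object; "force" is the grip in N (left out, the last holds). Time passes only in rows, so rows that do not move let the fingers close. It gives the time, the measured TCP pose, the force, the opening and the grip force at its end, in the units of the state.
- read_state(): the state, without advancing time (a new reading comes with each control period).
- camera(name): name is "side" or "top"; returns a dict with "frame" (480x640x3 uint8, red, green, blue), "fx", "fy", "cx", "cy" (pixels), "eye" and "attitude" of the camera in the world. Camera axes: x right, y up, looking along -z (the intrinsics and any distortion apply to the point x, -y, -z); pixel columns grow to the right and rows downward; lengths in mm; the calibration is good to about 2 mm. A picture is of the moment at which its call begins. There is no depth.
- finish_job(): hands the job in; it is judged then, once.
Trained networks look in the newest picture that a camera, given by its name, has taken for a name from the list of things; names that differ only in an ending like _2 or _b are one class to them, and where a whole thing is asked for, a point or a joint stands for the part that bears it (a point fixed in the world has none). Each returns a list of dicts, best first, with "p" (0 to 1); they miss things now and then, are a little off and sometimes report something else, mostly with a low value. They report only what shows in the picture. A call takes as long as a camera call.
- look_for(camera, query): "extent" ([centre column, centre row, width, height] in pixels, round what is visible of it).
- trace(camera, query): "region" (480x640 bool, what is visible of it) and "extent" ([centre column, centre row, width, height] in pixels, round what is visible of it).
The state is a dict: "time": time; "q": joint angles; "qd": joint speeds; "joint_torque": joint torques, N m; "position": TCP position; "orientation": TCP orientation; "wrist_force": force on the tool from outside, world axes, zero at the start; "moment": the same for the moment, N m; "width": finger opening in mm; "gripper_force": force on a finger pad.
Only numpy, scipy, OpenCV 4.12 (cv2) and the standard library are available. Lean on these libraries where they do the work, as an engineer would, in place of code of your own. Each camera call takes 0.05 s, during which the arm holds its last target. There are 200 camera calls.

## Task

The light base at the back of the counter may be running hot: push its toggle fully over to switch the light on, so that it is under load, then pick up the infrared thermometer, bring its lens to about 6 cm from the lampholder's collar (the plain sleeve under the bulb) and hold it aimed at the middle of the collar, steady, for at least a second, without touching the lampholder or bulb. Then set the thermometer down, not dropping it, lying flat on the same side as before in the middle of the round trivet; leave the light on and leave everything else on the counter where it stands.

Things in the scene. Friction and masses are not known exactly. Their poses are not given: they have to be found in the camera images.
- light_base: White plastic light base fixed near the counter's back edge: box 84 mm deep (its x) by 190 mm long (its y), top 35 mm above the counter. Origin: centre of underside; x points away from the robot, z up. On top stand the lampholder (axis at x 0, y +45 mm) and the toggle switch (pivot at x 0, y -50 mm, 38 mm above the counter, in a flat nut 21 mm across, 39 mm high). A cord leaves its back.
- holder_mid (a point): The aiming point: on the lampholder's axis, at mid-height of its white plastic collar, 62 mm above the counter. The collar is an upright round sleeve, radius 20 to 23.5 mm, from 35 to 87 mm above the counter, and may be read from any side. Axes as the light base's.
- toggle (a joint): Steel bat toggle of the light base, rad: 0 = leaning towards the robot (-x of the base), 0.45 rad from upright, off; 0.9 = leaning away (+x of the base), 0.45 rad from upright, on. It starts off, between 0 and 0.12, stays where it is left, moves under 1 to 2 N at the tip and has hard stops at both ends; fully on is above 0.72.
- toggle_tip (a point): Centre of the round tip (radius 5.6 mm) of the toggle bat, 30 mm from the pivot; the bat is a rod of radius 4.2 mm.
- thermometer: Loose pistol-shaped infrared thermometer, grey and black plastic, about 190 g, 168 x 130 mm, 42 mm thick, lying on its side, always reading. Origin: middle of its outline, on the underside as it lies; z up. Barrel 42 x 42 mm, edges rounded, along x from -75 to +70 mm, axis at y +44, z +21 mm; then a lens hood, radius 18 mm, to x +83 mm. The beam leaves along +x. Mass centre x -20, y +24 mm.
- lens (a point): Centre of the thermometer's lens front, at x +83, y +44, z +21 mm of it, same axes; beam along +x. Of the rest of it: the pistol grip, 34 mm wide, 36 mm thick, runs from the barrel's rear (x -41, y +23 mm) slanting back to the butt (x -60, y -65 mm); the trigger fills x -28 to -15, y 0 to +23 mm. The barrel is free to pinch across y between x -5 and +60 mm.
- trivet: Round black hard-silicone trivet with raised-ring pattern, radius 100 mm, 8 mm thick, does not slide. Origin: centre of the underside. The thermometer must end on it.
- pot: Bystander: open stainless pot, radius 77 mm, 85 mm high, two loop handles reaching 98 mm from its axis at +y and -y, 60 to 72 mm up. Origin: centre of the underside.
- measuring_cup: Bystander: green plastic measuring cup, rim radius 43 mm, 95 mm high, handle reaching 72 mm from its axis at +y, spout to 51 mm at -y. Origin: centre of the underside.
- sponge: Bystander: dish sponge 105 (x) x 70 (y) x 28 mm high; low enough to hold the thermometer above. Origin: centre of the underside.
- salt_shaker: Bystander: glass salt shaker with metal cap, radius 23 mm, 74 mm high, near the rear of the thermometer. Origin: centre of the underside.
- tumbler: Bystander: drinking glass, rim radius 36 mm, 88 mm high, beside the toggle end of the light base. Origin: centre of the underside.
- garlic: Bystander: head of garlic, radius 25 mm, 42 mm high, in the corner between the thermometer's barrel and grip. Origin: centre of the underside.
- detergent: Bystander: detergent bottle, radius 30 mm, 170 mm high, behind the trivet. Origin: centre of the underside.
- lamp: Lampholder with its bulb, fixed on the light base: not to be touched; the white globe bulb above the collar has radius 23.5 mm and its top is 153 mm above the counter. Origin: on its axis, 35 mm above the counter (top of the base's box). Axes as the light base's.

How it is judged:
By the outcome, as a careful person would: the job done as asked, in the order asked, and still so for the second after the job is handed in, with the robot touching nothing.
It also fails if it takes over 61 s, if anything falls off the work surface, if the arm or the gripper's body presses on something with over 40 N, if the wrist force passes 120 N, or if a joint passes its speed limit or range.

## Working session

There is one attempt and no reset: what is moved stays moved. The work goes in short steps, Python scripts to look and compute and a tool call to move; the robot and the scene stay as the last step left them, time stands still between calls to the robot, and variables do not carry over. Pictures are saved under pics/ and viewed, at most 10 in all, crops included, and the job is handed in when it is done.

Besides the shell and the picture viewer there is one more tool, called after ">>>" as name(argument=value, ...), one argument or row to a line, values as JSON. jog_arm: Moves the arm, as the interface text tells. Scaled input: -1 to 1 covers 500 mm each way for a shift and 180 degrees each way for a turn. Its arguments: {"type":"object","properties":{"deltas":{"type":"array","items":{"type":"array","items":{"type":"array","items":{"type":"number","minimum":-1,"maximum":1}}}},"claw":{"type":"number"},"force":{"type":"number"}},"required":["deltas"]}

```bash
ls; mkdir -p pics; python3 - <<'E'
from bench import *
import cv2,numpy as np
for n in ["side","top"]:
    c=camera(n); cv2.imwrite(f"pics/{n}0.png",c["frame"][:,:,::-1])
    print(n,{k:(np.round(v,4).tolist() if not isinstance(v,float) else v) for k,v in c.items() if k!="frame"})
    for t in ["light_base","holder_mid","toggle","toggle_tip","thermometer","lens","trivet","pot","measuring_cup","sponge","salt_shaker","tumbler","garlic","detergent","lamp"]:
        r=look_for(n,t)[:2]
        print(t,[(np.round(d["extent"]).tolist(),round(d["p"],2)) for d in r])
print(read_state())
E
```

```text
pics
side {'fx': 526.2809288724497, 'fy': 526.2809288724497, 'cx': 322.4867642451559, 'cy': 227.9562381439793, 'eye': [341.7173, -1025.672, 875.0694], 'attitude': [0.9113, 0.0224, -0.1963]}
light_base [([402.0, 229.0, 97.0, 84.0], 0.65)]
holder_mid [([374.0, 207.0, 19.0, 46.0], 0.76), ([318.0, 265.0, 63.0, 70.0], 0.45)]
toggle [([296.0, 163.0, 58.0, 33.0], 0.73), ([377.0, 209.0, 22.0, 45.0], 0.51)]
toggle_tip [([373.0, 244.0, 5.0, 10.0], 0.44)]
thermometer [([333.0, 361.0, 99.0, 64.0], 0.61)]
lens [([332.0, 360.0, 98.0, 67.0], 0.61), ([298.0, 166.0, 57.0, 33.0], 0.57)]
trivet [([297.0, 165.0, 61.0, 30.0], 0.79)]
pot [([397.0, 278.0, 37.0, 50.0], 0.5)]
measuring_cup [([350.0, 185.0, 40.0, 43.0], 0.72), ([353.0, 392.0, 26.0, 22.0], 0.36)]
sponge [([306.0, 225.0, 44.0, 21.0], 0.89)]
salt_shaker [([277.0, 334.0, 20.0, 35.0], 0.85), ([348.0, 135.0, 17.0, 50.0], 0.54)]
tumbler [([397.0, 278.0, 32.0, 51.0], 0.57)]
garlic [([353.0, 393.0, 23.0, 23.0], 0.57)]
detergent [([348.0, 137.0, 20.0, 49.0], 0.85)]
lamp [([376.0, 210.0, 16.0, 45.0], 0.9)]
top {'fx': 458.0041591819999, 'fy': 458.0041591
[... 828 characters left out ...]
e': 1.6, 'q': array([-1.55240228e+00,  3.12905487e-01,  1.49770284e+00, -3.85016232e-06,
        1.33100935e+00, -2.23435568e-01]), 'qd': array([ 1.29496100e-03,  6.49044811e-04, -4.35832310e-05, -2.98786799e-03,
        1.64637561e-03,  3.12100988e-04]), 'joint_torque': array([-1.92812940e-04, -4.02109373e+01, -2.52416933e+01,  6.94836723e-02,
        3.19254783e-02, -7.30486477e-06]), 'position': array([ 125.69587028, -509.73352393,  238.71629493]), 'orientation': array([-3.14156742e+00, -1.89759803e-06,  2.41830530e-01]), 'wrist_force': array([-0.30846936,  0.44947114, -0.30871372]), 'moment': array([-0.0329061 ,  0.03472535, -0.00841177]), 'gripper_force': 0.0, 'width': 87.9157392000252}
```

View pics/side0.png

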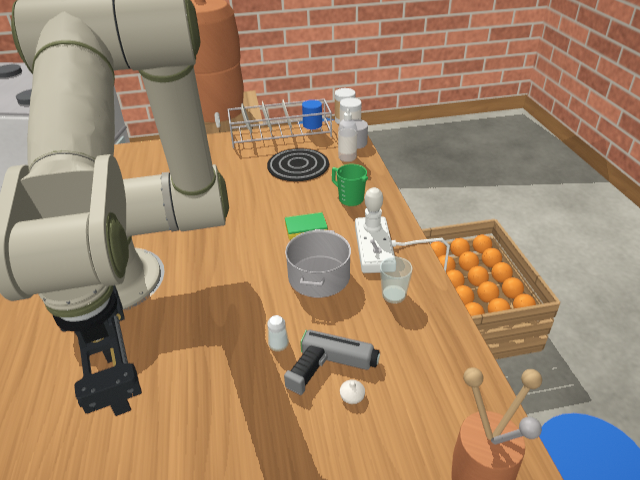

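View pics/top0.png

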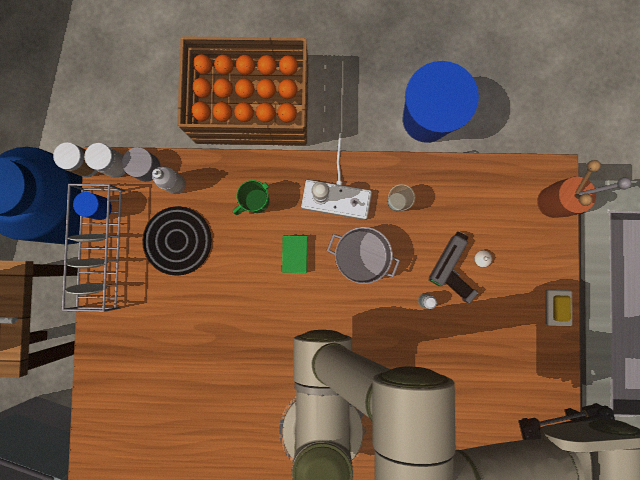

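```bash
cat > h.py <<'E'
import numpy as np, cv2
from bench import *
from scipy.spatial.transform import Rotation as R
from scipy.optimize import minimize
def proj(c,P):
    p=(np.atleast_2d(P)-c["eye"])@R.from_euler("xyz",c["attitude"]).as_matrix()
    return np.c_[c["cx"]+c["fx"]*p[:,0]/-p[:,2], c["cy"]-c["fy"]*p[:,1]/-p[:,2]]
def ground(c,uv,z=0):
    d=R.from_euler("xyz",c["attitude"]).apply([(uv[0]-c["cx"])/c["fx"],-(uv[1]-c["cy"])/c["fy"],-1])
    return c["eye"]+d*(z-c["eye"][2])/d[2]
def prism(poly,z0,z1): return np.array([[x,y,z] for z in(z0,z1) for x,y in poly])
def cyl(x,y,r,z0,z1): return prism([(x+r*np.cos(a),y+r*np.sin(a)) for a in np.arange(0,6.28,.3)],z0,z1)
rect=lambda a,b,c,d:[(a,c),(b,c),(b,d),(a,d)]
hood=np.array([[x,44+18*np.cos(a),21+18*np.sin(a)] for x in(70,83) for a in np.arange(0,6.28,.4)])
gun=[prism(rect(-75,70,27,61),0,42),prism(rect(-75,70,23,65),4,38),hood,prism([(-58,23),(-24,23),(-43,-65),(-77,-65)],3,39),prism(rect(-28,-15,0,23),13,29)]
base=[prism(rect(-42,42,-95,95),0,35)]
lamp=[cyl(0,45,21.5,35,87),np.array([[23.5*np.cos(a)*np.cos(b),45+23.5*np.sin(a)*np.cos(b),129.5+23.5*np.sin(b)] for a in np.arange(0,6.28,.4) for b in np.arange(-1.5,1.6,.3)])]
S=4
def render(c,parts,T,z0=0):
    m=np.zeros((480*S,640*S),np.uint8)
    Rz=R.from_euler("z",T[2])
    for p in parts:
        uv=proj(c,Rz.apply(p)+[T[0],T[1],z0])
        h=cv2.convexHull(((uv+.5)*S).astype(np.float32)).astype(np.int32)
        cv2.fillConvexPoly(m,h,1)
    return m
def fit(cams,masks,parts,T0,z0=0):
    M=[cv2.resize(m.astype(np.uint8),None,fx=S,fy=S,interpolation=0) for m in masks]
    def f(s):
        T=np.array(T0)+np.array(s)*[1,1,.01]; e=0
        for c,m in zip(cams,M):
            r=render(c,parts,T,z0); e+=1-(r&m).sum()/(r|m).sum()
        return e
    b=minimize(f,[0,0,0],method="Nelder-Mead",options=dict(initial_simplex=[[0,0,0],[15,0,0],[0,15,0],[0,0,12]],xatol=.2,fatol=1e-4))
    return np.array(T0)+b.x*[1,1,.01],b.fun
E
python3 - <<'E'
from h import *
import pickle
cs={n:camera(n) for n in("top","side")}
out={}
for t in["thermometer","light_base","lamp","trivet"]:
    for n in cs:
        r=trace(n,t)[:1]
        if r: out[t,n]=r[0]["region"]; print(t,n,r[0]["p"],r[0]["extent"],r[0]["region"].sum())
pickle.dump((cs,out),open("d.pkl","wb"))
t=cs["top"]
for n,u in dict(gunlens=(463,234),gunrear=(436,280)).items(): print(n,ground(t,u,30))
a,b=ground(t,(463,234),30),ground(t,(436,280),30)
yaw=np.arctan2(a[1]-b[1],a[0]-b[0]); mid=(a+b)[:2]/2
off=R.from_euler("z",yaw).apply([4,44,0])[:2]
def go(name,parts,T0,keys):
    for k in (["top"],["side"],["top","side"]):
        k=[x for x in k if (name,x) in out]
        if k: print(name,k,*fit([cs[x] for x in k],[out[name,x] for x in k],parts,T0))
go("thermometer",gun,[*(mid-off),yaw],0)
a=ground(t,(337,198),35)
go("light_base",base,[a[0],a[1],-.1],0)
out["light_base","top"]=out.get(("light_base","top"))
for n,u,z in[("trivet",(178,241),8),("pot",(363,255),85),("cup",(253,196),95),("sponge",(295,254),28),("salt",(428,300),74),("tumbler",(402,197),88),("garlic",(483,258),30),("detergent",(160,176),150),("bulb",(320,192),130),("lampaxis",(320,192),62)]: print(n,ground(t,u,z))
print(trace("top","trivet")[0]["extent"], read_state()["time"])
E
```

```text
thermometer top 0.69 [454.1, 267.4, 48.9, 69.5] 1508
thermometer side 0.89 [330.9, 361.9, 97.3, 64.4] 2925
light_base top 0.74 [336.6, 179.2, 73.9, 78.1] 2114
light_base side 0.84 [403.6, 231.8, 97.0, 79.2] 2259
lamp top 0.53 [318.9, 194.2, 15.6, 19.9] 329
lamp side 0.79 [377.0, 209.8, 21.8, 46.7] 711
trivet side 0.94 [297.4, 164.2, 62.0, 29.3] 1659
gunlens [ 561.65870169 -380.67767802   30.        ]
gunrear [ 431.59576668 -306.57988025   30.        ]
thermometer ['top'] [ 467.9789586  -379.32634002   -0.4887139 ] 0.06924367063333603
thermometer ['side'] [ 469.3259839  -381.03402144   -0.49574734] 0.06065112867736944
thermometer ['top', 'side'] [ 468.79092785 -379.95895319   -0.49250213] 0.14322633123686268
light_base ['top'] [ 6.54907782e+02 -2.31700533e+01 -1.51363071e-01] 0.08869010666516164
light_base ['side'] [ 6.56826627e+02 -1.09195163e+01 -1.45300612e-01] 0.32360827531918035
light_base ['top', 'side'] [ 6.55514372e+02 -2.25205245e+01 -1.43797745e-01] 0.4234966374194268
trivet [526.64295692 428.07134528   8.        ]
pot [495.01615651 -97.82096923  85.        ]
cup [647.34305961 201.34240218  95.        ]
sponge [495.71613148  88.50560753  28.        ]
salt [ 378.24648094 -274.90501092   74.        ]
tumbler [ 653.24679894 -199.71060539   88.        ]
garlic [ 495.70103652 -436.35817066   30.        ]
detergent [686.22747187 435.74931919 150.        ]
bulb [655.53870661  20.6911021  130.        ]
lampaxis [667.18351267  21.46335096  62.        ]Traceback (most recent call last):
  File "<stdin>", line 24, in <module>
IndexError: list index out of range
```

```bash
python3 - <<'E'
from h import *
import pickle
cs,out=pickle.load(open("d.pkl","rb"))
k=np.ones((7,7),np.uint8)
ms=[]
for n in("top","side"):
    m=(out["light_base",n]|out["lamp",n]).astype(np.uint8)
    if n=="top": m=cv2.morphologyEx(m,cv2.MORPH_OPEN,k)
    else: m=cv2.morphologyEx(m,cv2.MORPH_OPEN,k)
    ms.append(m)
C=[cs["top"],cs["side"]]
for a in([0],[1],[0,1]):
    T,e=fit([C[i] for i in a],[ms[i] for i in a],base+lamp,[655,-23,-.15]); print("base",a,T,e)
print("trivet",fit([cs["side"]],[out["trivet","side"]],[cyl(0,0,100,0,8)],[526,428,0]))
# overlay
o=[]
for c,n in zip(C,("top","side")):
    f=cv2.resize(c["frame"][:,:,::-1],None,fx=4,fy=4,interpolation=cv2.INTER_CUBIC)
    for p,t in((base,T),(lamp,T),(gun,[468.8,-380,-.4925]),([cyl(0,0,100,0,8)],[526.6,428,0])):
        cn,_=cv2.findContours(render(c,p,t),0,1); cv2.drawContours(f,cn,-1,(255,0,255),1)
    u,v=proj(c,[T[0],T[1],40])[0]*4; u=int(u);v=int(v)
    o.append(f[v-200:v+200,u-200:u+200])
    g=proj(c,[468,-380,20])[0]*4; u,v=g.astype(int)
    o.append(f[v-200:v+200,u-200:u+200])
g=np.vstack([np.hstack(o[::2]),np.hstack(o[1::2])])
cv2.imwrite("pics/ov.png",cv2.resize(g,(600,600)))
E
```

```text
base [0] [ 6.55356029e+02 -2.30383124e+01 -1.35161111e-01] 0.05670118213018094
base [1] [ 6.55339112e+02 -2.18053650e+01 -1.59888534e-01] 0.15694079359118784
base [0, 1] [ 6.54985633e+02 -2.36054448e+01 -1.51295523e-01] 0.21623864606725363
trivet (array([ 5.30077696e+02,  4.34196099e+02, -5.11294923e-02]), np.float64(0.03350003677281754))
```

View pics/ov.png

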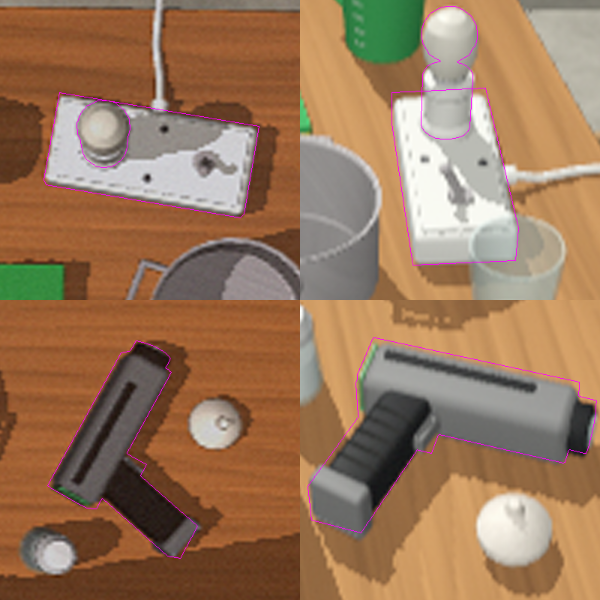

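```bash
cat > p.py <<'E'
import sys,json
from h import *
# usage: p.py n x y z yaw  (tool down, target) ; prints rows
n=int(sys.argv[1]); tx,ty,tz,yaw=map(float,sys.argv[2:6])
s=read_state(); p=np.array(s["position"]); r=R.from_euler("xyz",s["orientation"])
g=R.from_euler("xyz",[np.pi,0,yaw]); t=np.array([tx,ty,tz])
rows=[]
for i in range(n):
    k=n-i
    w=(r.inv()*g).as_rotvec()
    if len(sys.argv)>6: # force turn direction sign about tool z
        sg=float(sys.argv[6])
        if w[2]*sg<-.01: w=w-w/np.linalg.norm(w)*2*np.pi
    row=np.round(np.r_[r.inv().apply((t-p)/k)/500, w/k/np.pi],3)
    p=p+r.apply(row[:3]*500); r=r*R.from_rotvec(row[3:]*np.pi); rows.append((row+0).tolist())
print(json.dumps([rows])); print("t",s["time"],"pos",s["position"].round(1),s["orientation"].round(3),"q",s["q"].round(2),"end",p.round(1))
E
python3 p.py 12 598 -65 150 1.423
```

```text
[[[0.094, -0.053, 0.015, 0.0, 0.0, -0.031], [0.099, -0.044, 0.015, 0.0, 0.0, -0.031], [0.103, -0.034, 0.015, 0.0, 0.0, -0.031], [0.105, -0.024, 0.015, 0.0, 0.0, -0.031], [0.107, -0.013, 0.015, 0.0, 0.0, -0.031], [0.108, -0.003, 0.015, 0.0, 0.0, -0.032], [0.108, 0.008, 0.015, 0.0, 0.0, -0.031], [0.107, 0.019, 0.014, 0.0, 0.0, -0.032], [0.104, 0.029, 0.015, 0.0, 0.0, -0.031], [0.101, 0.039, 0.014, 0.0, 0.0, -0.032], [0.096, 0.049, 0.015, 0.0, 0.0, -0.031], [0.091, 0.058, 0.014, 0.0, 0.0, -0.032]]]
t 2.15 pos [ 125.7 -509.7  238.7] [-3.142  0.     0.242] q [-1.55  0.31  1.5  -0.    1.33 -0.22] end [598.  -65.2 150.2]
```

>>> jog_arm(
  deltas=[
    [[0.094,-0.053,0.015,0,0,-0.031],[0.099,-0.044,0.015,0,0,-0.031],[0.103,-0.034,0.015,0,0,-0.031],[0.105,-0.024,0.015,0,0,-0.031],[0.107,-0.013,0.015,0,0,-0.031],[0.108,-0.003,0.015,0,0,-0.032],[0.108,0.008,0.015,0,0,-0.031],[0.107,0.019,0.014,0,0,-0.032],[0.104,0.029,0.015,0,0,-0.031],[0.101,0.039,0.014,0,0,-0.032],[0.096,0.049,0.015,0,0,-0.031],[0.091,0.058,0.014,0,0,-0.032]],
  ],
  claw=0,
  force=20,
)

```text
time: 3.65
position: [599.2, -63.8, 150.0]
orientation: [3.141, 0.0, 1.426]
wrist_force: [0.3, -2.0, 0.7]
width: 0.2
gripper_force: 0.0
```

>>> jog_arm(
  deltas=[
    [[0,0,0,0,0,0],[0,0,0,0,0,0]],
  ],
)

```text
time: 3.9
position: [597.6, -65.6, 150.1]
orientation: [-3.141, 0.0, 1.422]
wrist_force: [0.3, -0.4, 0.6]
width: 0.8
gripper_force: 0.0
```

```bash
python3 p.py 4 598 -65 51 1.423
```

```text
[[[0.0, 0.0, 0.05, 0.0, 0.0, 0.0], [0.0, 0.0, 0.049, 0.0, 0.0, 0.0], [0.001, 0.0, 0.05, 0.0, 0.0, 0.0], [0.0, 0.001, 0.049, 0.0, 0.0, 0.0]]]
t 3.9 pos [597.6 -65.6 150.1] [-3.141  0.     1.422] q [-0.3   0.56  1.37 -0.    1.21 -0.16] end [598.2 -65.2  51.1]
```

>>> jog_arm(
  deltas=[
    [[0,0,0.05,0,0,0],[0,0,0.049,0,0,0],[0,0,0.05,0,0,0],[0,0,0.049,0,0,0],[0,0,0,0,0,0],[0,0.018,0,0,0,0],[0,0.018,0,0,0,0],[0,0.012,0,0,0,0],[0,0.008,0,0,0,0],[0,0,0,0,0,0]],
  ],
)

```text
time: 5.15
position: [626.0, -69.3, 51.1]
orientation: [3.141, -0.0, 1.423]
wrist_force: [1.0, -0.6, -0.9]
width: 0.6
gripper_force: 0.0
```

>>> jog_arm(
  deltas=[
    [[0,0.006,0,0,0,0],[0,0.006,0,0,0,0],[0,0,0,0,0,0]],
  ],
)

```text
time: 5.52
position: [631.8, -70.2, 51.1]
orientation: [3.141, -0.0, 1.423]
wrist_force: [-1.0, -0.0, -0.1]
width: 0.3
gripper_force: 0.2
```

```bash
python3 - <<'E'
from h import *
c=camera("side"); f=c["frame"][:,:,::-1]
u,v=proj(c,[648,-72,50])[0].astype(int)
cv2.imwrite("pics/t1.png",cv2.resize(f[v-50:v+40,u-60:u+60],(800,600),interpolation=cv2.INTER_CUBIC))
s=read_state();print(s["position"],s["wrist_force"])
P=np.array([647.6,-72.4,38])
for a in(-.45,.27,.45): print(a,proj(c,P+30*np.array([np.sin(a)*.989,-.147*np.sin(a),np.cos(a)]))-[u-60,v-50])
E
```

```text
[631.74157793 -70.2438425   51.15443357] [ 0.2940845  -0.82884794  0.95605565]
-0.45 [[55.50180252 45.98479648]]
0.27 [[64.15237807 44.96201366]]
0.45 [[66.18211207 45.46904518]]
```

View pics/t1.png

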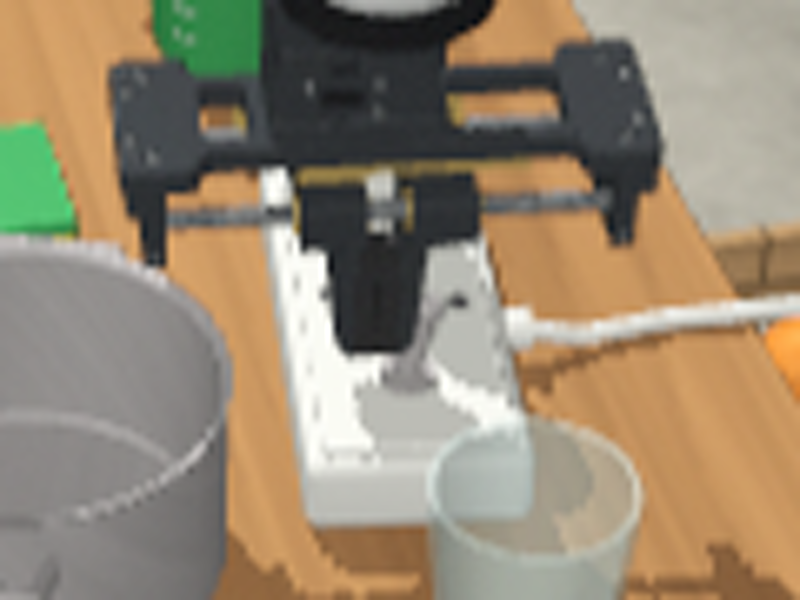

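The picture shows the toggle leaning away, its tip at crop (455,298), which matches the predicted on position. I'll press on gently to feel the hard stop.

>>> jog_arm(
  deltas=[
    [[0,0.004,0,0,0,0],[0,0,0,0,0,0]],
  ],
)

```text
time: 5.82
position: [633.5, -70.5, 51.1]
orientation: [-3.141, -0.0, 1.423]
wrist_force: [-2.0, 0.8, -0.2]
width: 0.9
gripper_force: 0.9
```

>>> jog_arm(
  deltas=[
    [[0,0.003,0,0,0,0],[0,0,0,0,0,0]],
  ],
)

```text
time: 6.08
position: [635.0, -70.7, 51.0]
orientation: [-3.141, -0.0, 1.423]
wrist_force: [-3.0, -0.3, -1.1]
width: 0.4
gripper_force: 0.9
```

>>> jog_arm(
  deltas=[
    [[0,0.003,0,0,0,0],[0,0,0,0,0,0]],
  ],
)

```text
time: 6.32
position: [636.5, -70.9, 51.1]
orientation: [-3.141, -0.0, 1.423]
wrist_force: [-3.6, 0.9, 0.2]
width: 0.5
gripper_force: 1.3
```

>>> jog_arm(
  deltas=[
    [[0,0.003,0,0,0,0],[0,0,0,0,0,0]],
  ],
)

```text
time: 6.58
position: [637.0, -71.0, 50.9]
orientation: [-3.138, -0.0, 1.423]
wrist_force: [-8.1, 0.7, 1.7]
width: 0.4
gripper_force: 4.4
```

>>> jog_arm(
  deltas=[
    [[0,-0.04,0,0,0,0],[0,-0.05,0,0,0,0],[0,0,-0.1,0,0,0],[0,0,-0.1,0,0,0],[0,0,0,0,0,0]],
  ],
  claw=0.8,
)

```text
time: 7.2
position: [595.7, -65.2, 155.6]
orientation: [3.132, 0.001, 1.423]
wrist_force: [-0.3, -0.7, -0.1]
width: 48.4
gripper_force: 0.0
```

```bash
python3 - <<'E'
from h import *
c=camera("side"); f=c["frame"][:,:,::-1]
u,v=proj(c,[648,-72,50])[0].astype(int)
cv2.imwrite("pics/t2.png",cv2.resize(f[v-50:v+40,u-60:u+60],(600,450),interpolation=cv2.INTER_CUBIC))
E
python3 p.py 9 498.4 -346 120 2.649
```

```text
[[[-0.065, -0.012, 0.007, 0.0, 0.0, -0.043], [-0.063, -0.021, 0.007, 0.0, 0.0, -0.043], [-0.059, -0.029, 0.007, 0.0, 0.0, -0.043], [-0.055, -0.037, 0.007, 0.0, 0.0, -0.044], [-0.049, -0.044, 0.008, 0.0, 0.0, -0.043], [-0.043, -0.05, 0.007, 0.0, 0.0, -0.044], [-0.036, -0.055, 0.008, 0.0, 0.0, -0.043], [-0.028, -0.06, 0.007, 0.0, 0.001, -0.044], [-0.02, -0.063, 0.007, 0.001, 0.0, -0.043]]]
t 7.25 pos [594.6 -64.8 152.8] [3.137e+00 1.000e-03 1.423e+00] q [-0.3   0.54  1.39  0.    1.21 -0.16] end [ 498.3 -346.   120.2]
```

View pics/t2.png

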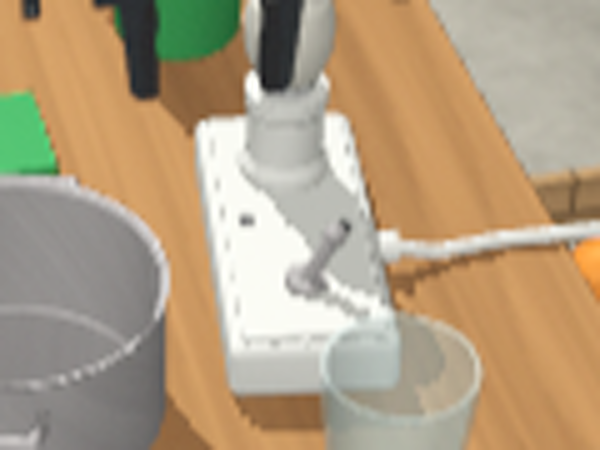

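The toggle now leans away from the robot, its tip at crop (345,227), so the light is switched on. Next is the thermometer.

>>> jog_arm(
  deltas=[
    [[-0.065,-0.012,0.007,0,0,-0.043],[-0.063,-0.021,0.007,0,0,-0.043],[-0.059,-0.029,0.007,0,0,-0.043],[-0.055,-0.037,0.007,0,0,-0.044],[-0.049,-0.044,0.008,0,0,-0.043],[-0.043,-0.05,0.007,0,0,-0.044],[-0.036,-0.055,0.008,0,0,-0.043],[-0.028,-0.06,0.007,0,0.001,-0.044],[-0.02,-0.063,0.007,0.001,0,-0.043],[0,0,0,0,0,0],[0,0,0,0,0,0]],
  ],
  claw=0.8,
)

```text
time: 8.62
position: [497.2, -344.9, 117.8]
orientation: [-3.14, -0.004, 2.647]
wrist_force: [-1.3, 0.3, -0.5]
width: 70.5
gripper_force: 0.0
```

```bash
python3 - <<'E'
from h import *
c=camera("side"); f=c["frame"][:,:,::-1]
u,v=proj(c,[490,-370,50])[0].astype(int)
cv2.imwrite("pics/g1.png",cv2.resize(f[v-70:v+65,u-90:u+90],(800,600),interpolation=cv2.INTER_CUBIC))
E
python3 p.py 4 498.4 -346 6 2.649
```

```text
[[[-0.001, 0.0, 0.056, 0.0, 0.0, 0.0], [-0.001, 0.0, 0.056, 0.0, 0.0, 0.0], [-0.001, 0.0, 0.056, 0.0, -0.001, 0.0], [-0.001, -0.001, 0.056, -0.001, 0.0, 0.0]]]
t 8.675 pos [ 497.4 -344.7  118.1] [-3.14  -0.004  2.648] q [-0.8   0.6   1.39 -0.    1.15 -1.87] end [ 498.5 -346.1    6.1]
```

View pics/g1.png

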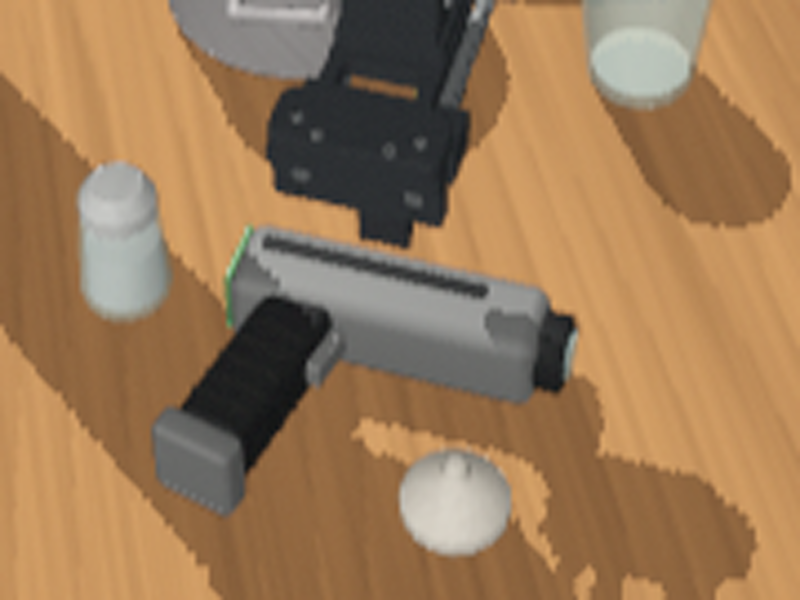

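The thermometer lies undisturbed and the fingers are above the middle of the barrel. The garlic is clear of the near finger.

>>> jog_arm(
  deltas=[
    [[-0.001,0,0.056,0,0,0],[-0.001,0,0.056,0,0,0],[-0.001,0,0.056,0,-0.001,0],[-0.001,-0.001,0.056,-0.001,0,0],[0,0,0,0,0,0],[0,0,0,0,0,0],[0,0,0,0,0,0]],
  ],
)

```text
time: 9.55
position: [498.9, -347.4, 8.0]
orientation: [-3.142, 0.002, 2.648]
wrist_force: [0.0, 0.7, -0.3]
width: 70.7
gripper_force: 0.0
```

>>> jog_arm(
  deltas=[
    [[0,0,0,0,0,0],[0,0,0,0,0,0],[0,0,0,0,0,0],[0,0,0,0,0,0],[0,0,0,0,0,0],[0,0,0,0,0,0]],
  ],
  claw=0,
  force=35,
)

```text
time: 10.3
position: [498.3, -347.4, 6.8]
orientation: [3.141, 0.0, 2.648]
wrist_force: [-1.4, -1.2, 3.1]
width: 41.7
gripper_force: 35.0
```

>>> jog_arm(
  deltas=[
    [[0,0,-0.02,0,0,0],[0,0,-0.06,0,0,0],[0,0,-0.09,0,0,0],[0,0,-0.09,0,0,0],[0,0,-0.05,0,0,0],[0,0,0,0,0,0],[0,0,0,0,0,0]],
  ],
)

```text
time: 11.18
position: [497.8, -346.7, 160.2]
orientation: [3.14, -0.002, 2.648]
wrist_force: [0.3, 0.9, -2.2]
width: 42.0
gripper_force: 35.0
```

```bash
python3 p.py 12 503 130 150 2.542
```

```text
[[[0.037, 0.07, 0.002, 0.0, 0.0, 0.003], [0.038, 0.07, 0.002, 0.0, 0.0, 0.003], [0.038, 0.07, 0.002, 0.0, 0.0, 0.003], [0.039, 0.069, 0.002, 0.0, 0.0, 0.003], [0.039, 0.069, 0.002, 0.0, 0.0, 0.003], [0.04, 0.069, 0.002, 0.0, 0.0, 0.003], [0.041, 0.068, 0.002, 0.0, 0.0, 0.003], [0.041, 0.068, 0.002, 0.0, 0.0, 0.003], [0.042, 0.067, 0.002, 0.0, 0.0, 0.002], [0.043, 0.067, 0.002, 0.0, 0.0, 0.003], [0.043, 0.067, 0.001, 0.0, 0.0, 0.002], [0.043, 0.067, 0.002, 0.0, -0.001, 0.003]]]
t 11.175 pos [ 497.8 -346.7  160.2] [ 3.140e+00 -2.000e-03  2.648e+00] q [-0.8   0.56  1.34  0.    1.24 -1.88] end [503.2 130.  149.9]
```

>>> jog_arm(
  deltas=[
    [[0.037,0.07,0.002,0,0,0.003],[0.038,0.07,0.002,0,0,0.003],[0.038,0.07,0.002,0,0,0.003],[0.039,0.069,0.002,0,0,0.003],[0.039,0.069,0.002,0,0,0.003],[0.04,0.069,0.002,0,0,0.003],[0.041,0.068,0.002,0,0,0.003],[0.041,0.068,0.002,0,0,0.003],[0.042,0.067,0.002,0,0,0.002],[0.043,0.067,0.002,0,0,0.003],[0.043,0.067,0.001,0,0,0.002],[0.043,0.067,0.002,0,0,0.003]],
  ],
)

```text
time: 12.68
position: [503.0, 130.7, 149.1]
orientation: [-3.141, -0.002, 2.541]
wrist_force: [0.3, -1.0, -2.2]
width: 41.8
gripper_force: 35.0
```

>>> jog_arm(
  deltas=[
    [[0,0,0.03,0,0,0],[0,0,0.05,0,0,0],[0,0,0.05,0,0,0],[0,0,0.04,0,0,0],[0,0,0.02,0,0,0],[0,0,0,0,0,0],[0,0,0,0,0,0],[0,0,0,0,0,0]],
  ],
)

```text
time: 13.68
position: [504.1, 129.5, 56.1]
orientation: [3.14, 0.001, 2.542]
wrist_force: [-0.4, -0.6, -2.8]
width: 41.7
gripper_force: 35.0
```

```bash
python3 - <<'E'
from h import *
s=read_state(); p=s["position"]; yaw=s["orientation"][2]-np.pi
o=[p[0],p[1]]-R.from_euler("z",yaw).apply([10.6,44,0])[:2]; z0=p[2]-6.8
print(o,yaw,z0)
L=np.r_[o,z0]+R.from_euler("z",yaw).apply([83,44,21]); print("lens",L)
im=[]
for n in("side","top"):
    c=camera(n); f=cv2.resize(c["frame"][:,:,::-1],None,fx=4,fy=4,interpolation=cv2.INTER_CUBIC)
    for q,t,z in((gun,[*o,yaw],z0),(base+lamp,[655,-23,-.148],0)):
        for part in q:
            cn,_=cv2.findContours(render(c,[part],t,z),0,1); cv2.drawContours(f,cn,-1,(255,0,255),1)
    u,v=(proj(c,[580,90,50])[0]*4).astype(int)
    im.append(f[v-300:v+260,u-260:u+260] if n=="side" else f[v-300:v+260,u-260:u+260])
cv2.imwrite("pics/a1.png",cv2.resize(np.hstack(im),(800,430)))
E
python3 p.py 4 535.9 107.6 47.8 2.5416
```

```text
[470.49071041  99.13109727] -0.6000791313546561 49.30514825376598
lens [563.8370001   88.57315238  70.30514825]
[[[-0.019, 0.0, 0.004, 0.0, 0.0, 0.0], [-0.019, 0.0, 0.004, 0.0, 0.0, 0.0], [-0.02, 0.0, 0.004, 0.0, 0.0, 0.0], [-0.019, 0.0, 0.004, 0.0, 0.0, 0.0]]]
t 13.775 pos [503.9 129.5  55.9] [3.140e+00 1.000e-03 2.542e+00] q [ 0.03  0.52  1.72  0.    0.9  -0.95] end [535.7 107.8  48. ]
```

View pics/a1.png

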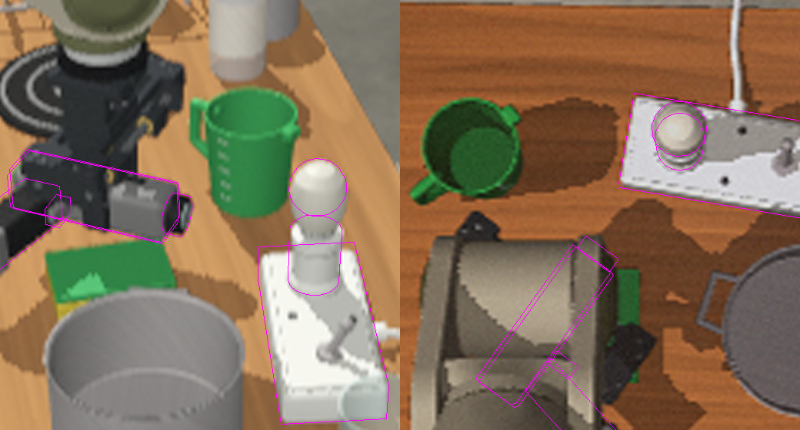

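The side view shows the real hood about 3 raw pixels (5 mm) beyond my model at crop (186,213), while the rest lines up. I'll advance most of the way and measure from there.

>>> jog_arm(
  deltas=[
    [[-0.015,0,0.004,0,0,0],[-0.019,0,0.004,0,0,0],[-0.02,0,0.004,0,0,0],[-0.013,0,0.004,0,0,0],[0,0,0,0,0,0],[0,0,0,0,0,0],[0,0,0,0,0,0]],
  ],
)

```text
time: 14.65
position: [531.2, 110.8, 47.5]
orientation: [3.141, -0.0, 2.542]
wrist_force: [0.2, 0.6, -2.4]
width: 41.7
gripper_force: 35.0
```

```bash
python3 - <<'E'
from h import *
s=read_state(); p=s["position"]; yaw=s["orientation"][2]-np.pi
print(p,s["orientation"],s["moment"])
o=[p[0],p[1]]-R.from_euler("z",yaw).apply([10.6,44,0])[:2]; z0=p[2]-6.8
L=np.r_[o,z0]+R.from_euler("z",yaw).apply([83,44,21]); print("lens",L)
c=camera("side"); f0=c["frame"][:,:,::-1]
np.save("aim.npy",f0)
u,v=(proj(c,[600,60,60])[0]).astype(int)
K=8; a,b=v-36,u-50
f=cv2.resize(f0[a:a+70,b:b+100],None,fx=K,fy=K,interpolation=cv2.INTER_CUBIC)
def dr(P,col):
    q=((proj(c,P)+.5-[b,a])*K).astype(np.int32); cv2.polylines(f,[cv2.convexHull(q)],True,col,1)
Rz=R.from_euler("z",yaw)
for part in gun[:3]: dr(Rz.apply(part)+[*o,z0],(255,0,255))
Rb=R.from_euler("z",-.148)
dr(Rb.apply(lamp[0])+[655,-23,0],(0,0,255)); dr(Rb.apply(base[0])+[655,-23,0],(0,0,255)); dr(Rb.apply(lamp[1])+[655,-23,0],(0,0,255))
print("lens px",(proj(c,L)+.5-[b,a])*K)
for d in np.eye(3)*5: print("5mm",(proj(c,L+d)-proj(c,L))*K)
cv2.imwrite("pics/a2.png",f)
r=trace("side","thermometer")[:1]
if r: print(r[0]["p"],r[0]["extent"])
E
```

```text
[531.21583111 110.75822351  47.53837288] [ 3.14099327e+00 -2.90433156e-04  2.54173251e+00] [-0.0075879  -0.26391957  0.03041838]
lens [590.97584646  69.88646597  61.73837288]
lens px [[373.06798773 279.76763524]]
5mm [[14.8162889  -2.00771376]]
5mm [[-3.37156716 -8.66137981]]
5mm [[-1.12844982e-02 -1.23425406e+01]]
0.94 [305.4, 211.9, 74.0, 31.9]
```

View pics/a2.png

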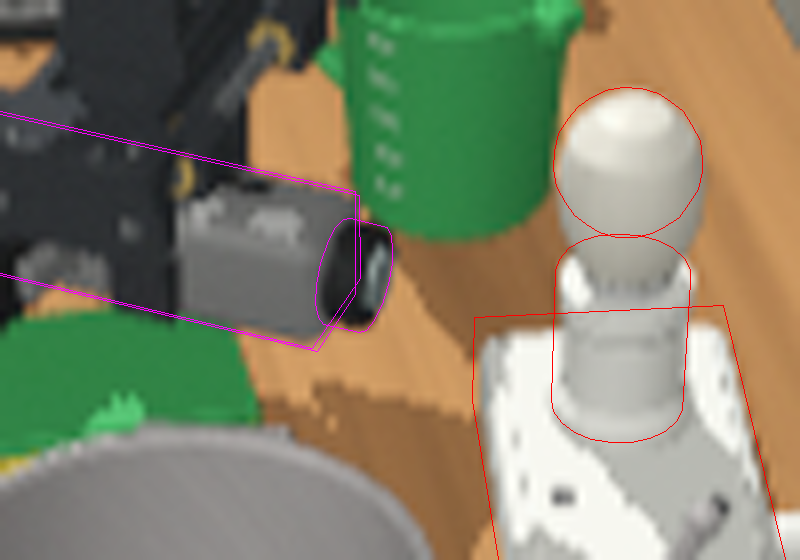

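```bash
python3 - <<'E'
from h import *
import pickle
cs,out=pickle.load(open("d.pkl","rb"))
L=[p-[0,45,0] for p in lamp]
for k in(["top"],["side"],["top","side"]):
    print(k,fit([cs[n] for n in k],[out["lamp",n] for n in k],L,[661.6,21.5,0]))
# collar edges in aim picture: rows at heights 50,62,75 around the axis
c=cs["side"]; f=np.load("aim.npy").astype(int)
for z in(50,62,75):
    u,v=proj(c,[661.6,21.5,z])[0]; r=int(round(v)); print(z,round(u,1),r,f[r,int(u)-14:int(u)+15].sum(1).tolist())
E
```

```text
['top'] (array([6.60007088e+02, 2.00618698e+01, 8.56238482e-02]), np.float64(0.06988445769660823))
['side'] (array([ 6.60787609e+02,  1.64198517e+01, -7.39049227e-03]), np.float64(0.09592183517417163))
['top', 'side'] (array([6.60679545e+02, 1.93762583e+01, 8.12350020e-02]), np.float64(0.19476630693447683))
50 371.9 221 [552, 707, 734, 733, 733, 733, 733, 732, 583, 524, 537, 552, 561, 564, 570, 565, 561, 552, 541, 523, 505, 482, 458, 523, 730, 730, 730, 726, 688]
62 372.0 217 [382, 481, 487, 486, 489, 582, 579, 546, 499, 517, 525, 568, 565, 568, 565, 561, 554, 544, 527, 515, 442, 431, 511, 688, 687, 682, 637, 464, 411]
75 372.2 213 [299, 305, 304, 311, 310, 302, 303, 517, 671, 724, 657, 529, 524, 517, 509, 505, 495, 480, 506, 522, 549, 544, 534, 446, 401, 399, 406, 421, 422]
```

The thermometer matches the model within about 1 mm, its lens at crop (373,280), and the collar is centred at crop (625,340). I need 5 mm more forward and 1 mm sideways, then hold.

>>> jog_arm(
  deltas=[
    [[-0.005,-0.002,0,0,0,0],[-0.005,0,0,0,0,0],[0,0,0,0,0,0],[0,0,0,0,0,0],[0,0,0,0,0,0],[0,0,0,0,0,0],[0,0,0,0,0,0],[0,0,0,0,0,0],[0,0,0,0,0,0],[0,0,0,0,0,0],[0,0,0,0,0,0],[0,0,0,0,0,0]],
  ],
)

```text
time: 16.25
position: [534.9, 106.9, 47.5]
orientation: [3.141, -0.0, 2.541]
wrist_force: [0.2, -0.3, -2.8]
width: 41.7
gripper_force: 35.0
```

>>> jog_arm(
  deltas=[
    [[0,0,0,0,0,0],[0,0,0,0,0,0],[0,0,0,0,0,0],[0,0,0,0,0,0],[0,0,0,0,0,0],[0,0,0,0,0,0],[0,0,0,0,0,0],[0,0,0,0,0,0],[0,0,0,0,0,0],[0,0,0,0,0,0],[0,0,0,0,0,0],[0,0,0,0,0,0]],
  ],
)

```text
time: 17.75
position: [535.0, 106.9, 47.5]
orientation: [3.141, -0.0, 2.541]
wrist_force: [-0.8, -0.3, -2.9]
width: 42.0
gripper_force: 35.0
```

>>> jog_arm(
  deltas=[
    [[0.03,0,0,0,0,0],[0.06,0,0,0,0,0],[0.06,0,0,0,0,0],[0.03,0,-0.03,0,0,0],[0,0,-0.06,0,0,0],[0,0,-0.08,0,0,0],[0,0,-0.08,0,0,0],[0,0,0,0,0,0],[0,0,0,0,0,0]],
  ],
)

```text
time: 18.88
position: [459.6, 157.9, 171.2]
orientation: [-3.141, -0.002, 2.542]
wrist_force: [-0.0, -0.2, -2.6]
width: 41.8
gripper_force: 35.0
```

```bash
python3 - <<'E'
from h import *
c=camera("top"); r=trace("top","trivet")
if r: print(r[0]["p"],r[0]["extent"],fit([c],[r[0]["region"]],[cyl(0,0,100,0,8)],[526,428,0]))
c=camera("side"); r=trace("side","trivet")
if r: print(r[0]["p"],r[0]["extent"],fit([c],[r[0]["region"]],[cyl(0,0,100,0,8)],[526,428,0]))
E
```

```text
0.9 [177.3, 240.4, 73.7, 67.0] (array([ 5.28123461e+02,  4.32529157e+02, -4.98510526e-03]), np.float64(0.032701437535274436))
0.57 [299.3, 163.6, 54.2, 29.4] (array([5.30637230e+02, 4.32236170e+02, 5.81811175e-02]), np.float64(0.5448012742156536))
```

```bash
python3 p.py 12 487 450.4 150 -1.742 -1
```

```text
[[[0.024, 0.043, 0.004, 0.0, 0.0, -0.053], [0.016, 0.046, 0.004, 0.0, 0.0, -0.053], [0.009, 0.048, 0.003, 0.0, 0.0, -0.053], [0.0, 0.049, 0.004, 0.0, 0.0, -0.053], [-0.008, 0.048, 0.003, 0.0, 0.0, -0.053], [-0.016, 0.047, 0.004, 0.0, 0.0, -0.053], [-0.023, 0.043, 0.003, 0.0, 0.0, -0.053], [-0.03, 0.039, 0.004, 0.0, 0.0, -0.053], [-0.036, 0.033, 0.003, 0.0, 0.0, -0.053], [-0.041, 0.027, 0.004, 0.0, 0.0, -0.053], [-0.045, 0.02, 0.003, 0.0, 0.0, -0.053], [-0.047, 0.013, 0.004, 0.001, 0.0, -0.054]]]
t 19.075 pos [460.1 157.7 171.3] [-3.141e+00 -2.000e-03  2.541e+00] q [ 0.09  0.3   1.71  0.    1.14 -0.88] end [486.8 450.4 149.9]
```

>>> jog_arm(
  deltas=[
    [[0.024,0.043,0.004,0,0,-0.053],[0.016,0.046,0.004,0,0,-0.053],[0.009,0.048,0.003,0,0,-0.053],[0,0.049,0.004,0,0,-0.053],[-0.008,0.048,0.003,0,0,-0.053],[-0.016,0.047,0.004,0,0,-0.053],[-0.023,0.043,0.003,0,0,-0.053],[-0.03,0.039,0.004,0,0,-0.053],[-0.036,0.033,0.003,0,0,-0.053],[-0.041,0.027,0.004,0,0,-0.053],[-0.045,0.02,0.003,0,0,-0.053],[-0.047,0.013,0.004,0,0,-0.054]],
  ],
)

```text
time: 20.58
position: [487.2, 451.1, 149.9]
orientation: [3.14, -0.001, -1.735]
wrist_force: [-0.1, -0.1, -1.8]
width: 42.1
gripper_force: 35.0
```

>>> jog_arm(
  deltas=[
    [[0,0,0,0,0,0],[0,0,0,0,0,0],[0,0,0.06,0,0,0],[0,0,0.06,0,0,0],[0,0,0.06,0,0,0],[0,0,0.04,0,0,0],[0,0,0,0,0,0],[0,0,0,0,0,0],[0,0,0,0,0,0]],
  ],
)

```text
time: 21.7
position: [487.9, 450.8, 42.5]
orientation: [-3.14, 0.002, -1.741]
wrist_force: [-0.5, 0.0, -2.1]
width: 41.5
gripper_force: 35.0
```

```bash
python3 p.py 4 487 450.4 18 -1.742
```

```text
[[[0.0, 0.0, 0.012, 0.0, 0.0, 0.0], [0.0, 0.001, 0.012, 0.0, 0.0, 0.0], [0.001, 0.0, 0.012, 0.0, 0.0, 0.0], [0.0, 0.001, 0.013, -0.001, 0.001, 0.0]]]
t 21.7 pos [487.9 450.8  42.5] [-3.140e+00  2.000e-03 -1.741e+00] q [ 0.57  0.81  1.23  0.    1.1  -2.4 ] end [486.9 450.5  18. ]
```

>>> jog_arm(
  deltas=[
    [[0,0,0.012,0,0,0],[0,0.001,0.012,0,0,0],[0.001,0,0.012,0,0,0],[0,0.001,0.012,0,0,0],[0,0,0,0,0,0],[0,0,0,0,0,0],[0,0,0,0,0,0]],
  ],
)

```text
time: 22.58
position: [486.5, 450.3, 17.5]
orientation: [-3.141, 0.001, -1.741]
wrist_force: [-0.1, -0.0, -2.4]
width: 41.8
gripper_force: 35.0
```

>>> jog_arm(
  deltas=[
    [[0,0,0.003,0,0,0],[0,0,0,0,0,0],[0,0,0,0,0,0]],
  ],
)

```text
time: 22.95
position: [486.4, 450.2, 15.7]
orientation: [-3.142, 0.001, -1.741]
wrist_force: [-0.5, 0.3, -2.7]
width: 41.9
gripper_force: 35.0
```

>>> jog_arm(
  deltas=[
    [[0,0,0.002,0,0,0],[0,0,0,0,0,0],[0,0,0,0,0,0]],
  ],
)

```text
time: 23.32
position: [486.4, 450.3, 14.9]
orientation: [-3.141, 0.001, -1.741]
wrist_force: [-0.1, -0.2, 0.3]
width: 41.4
gripper_force: 35.0
```

>>> jog_arm(
  deltas=[
    [[0,0,0.001,0,0,0],[0,0,0,0,0,0],[0,0,0,0,0,0]],
  ],
  force=5,
)

```text
time: 23.7
position: [486.5, 450.3, 14.8]
orientation: [-3.141, 0.001, -1.74]
wrist_force: [-2.6, -1.7, 5.3]
width: 42.3
gripper_force: 5.0
```

>>> jog_arm(
  deltas=[
    [[0,0,0,0,0,0],[0,0,0,0,0,0],[0,0,0,0,0,0],[0,0,0,0,0,0],[0,0,0,0,0,0]],
  ],
  claw=0.85,
)

```text
time: 24.32
position: [486.4, 450.2, 14.2]
orientation: [-3.142, 0.001, -1.741]
wrist_force: [-0.4, 0.5, -1.1]
width: 74.8
gripper_force: 0.0
```

>>> jog_arm(
  deltas=[
    [[0,0,-0.03,0,0,0],[0,0,-0.06,0,0,0],[0,0,-0.1,0,0,0],[0,0,-0.1,0,0,0],[0.02,0.1,0,0,0,0],[0.04,0.1,0,0,0,0],[0.06,0.08,0,0,0,0],[0.08,0,0,0,0,0],[0.08,0,0,0,0,0],[0,0,0,0,0,0],[0,0,0,0,0,0]],
  ],
)

```text
time: 25.7
position: [325.2, 336.4, 159.9]
orientation: [-3.14, 0.002, -1.741]
wrist_force: [-0.2, 0.6, -0.5]
width: 74.8
gripper_force: 0.0
```

```bash
python3 - <<'E'
from h import *
im=[]
for n in("top","side"):
    c=camera(n); r=trace(n,"thermometer")[:1]
    u,v=proj(c,[528,432,10])[0].astype(int)
    a,b=max(0,v-45),max(0,u-55)
    im.append(cv2.resize(c["frame"][a:a+90,b:b+110,::-1],(400,327),interpolation=cv2.INTER_CUBIC))
    if r: print(n,r[0]["p"],r[0]["extent"],fit([c],[r[0]["region"]],gun,[528,432,1.4],8))
f=camera("side")["frame"][:,:,::-1]
im2=[cv2.resize(f[140:320,260:460],(400,273)), cv2.resize(f[300:430,240:420],(400,273))]
cv2.imwrite("pics/f.png",np.vstack([np.hstack(im),np.hstack(im2)]))
E
```

```text
top 0.81 [174.3, 243.4, 61.2, 46.7] (array([529.26446969, 434.92887188,   1.41850489]), np.float64(0.08754469863426828))
side 0.8 [296.8, 157.5, 42.6, 30.4] (array([531.55976399, 434.50944842,   1.42132809]), np.float64(0.08142629058009576))
```

View pics/f.png

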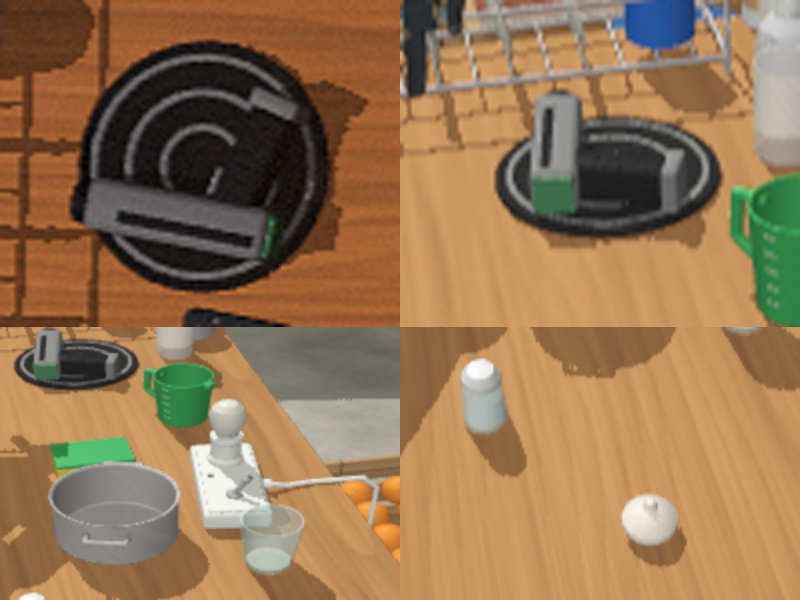

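The thermometer lies flat in the middle of the trivet, about 2–3 mm off centre. The toggle is still over, the bystanders haven't moved, and the gripper is clear. I'm handing in.

```bash
python3 -c "
from bench import *
print(finish_job())"
```

```text
the job is handed in; nothing more can be done
None
```

I've handed the job in: the toggle is against its on stop, the collar was held in aim for over 2 s with the lens about 6 cm away, and the thermometer lies flat within about 3 mm of the trivet's centre; the last pictures show the bystanders unmoved, and the hand-in gave no verdict.

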